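# Build the two-tier cooling stand and set its timer

## Task

Get the cooling stand ready for the biscuits: lower the larger tier (wide corner holes) by its handle over all four posts until it rests level on the collars just above the stand's base, then the smaller tier (narrow holes) until it rests level on the upper shoulders of the posts, keeping hold of each until it sits rather than dropping it. Then set the cooling time: twist the kitchen timer clockwise past its top mark (the double line, 30 minutes) and back down to 20 minutes, the long mark just below it. Leave the mug and glasses standing where they are.

Things in the scene. Friction and masses are not known exactly. Their poses are not given: they have to be found in the camera images.
- stand: cooling stand, fixed: wooden base 172 x 140 mm (x, y), 13 mm high, four upright stepped steel posts at x = +-66, y = +-50 mm. Each has a 29 mm wide collar up to z = 22 mm (lower tier rests on it), is 18 mm thick up to a shoulder at 88 mm (upper tier rests on it), then a 9 mm pin with tapered tip, to 112 mm. Origin: centre of the underside, on the worktop; x along the 172 mm side, z up
- lower_tier: the larger, lower tier (loose): steel-grey metal plate 168 x 136 x 6 mm, 0.32 kg, with four 22 mm corner holes at x = +-66, y = +-50 mm, the pattern of the stand's posts; turned half round it fits as well. Origin: centre of its flat underside; x along its long side, z up
- lower_tier_grip (a point): centre of the larger, lower tier's handle: a level wooden bar 78 mm long (along x), 13 mm wide (y), 14 mm high on two thin legs, over the plate's centre. This point is 45 mm above the tier's underside, 7 mm below the bar's top; x along the bar, z up. With the tier seated on the stand it is 67 mm above the worktop
- upper_tier: the smaller, upper tier (loose): steel-grey metal plate 152 x 120 x 6 mm, 0.26 kg, with four 13 mm corner holes at x = +-66, y = +-50 mm, the pattern of the stand's posts; turned half round it fits as well. Origin: centre of its flat underside; x along its long side, z up
- upper_tier_grip (a point): centre of the smaller, upper tier's handle: a level wooden bar 78 mm long (along x), 13 mm wide (y), 14 mm high on two thin legs, over the plate's centre. This point is 45 mm above the tier's underside, 7 mm below the bar's top; x along the bar, z up. With the tier seated on the stand it is 133 mm above the worktop
- timer: round black kitchen timer, 95 mm across, its top 30 mm high, held fast by a suction foot; origin at the centre of its underside. White marks round the dial: 0 minutes (with a dot) toward the timer's own +y, then clockwise from above a long mark each 10 minutes (0.4 rad), a short one each 5; the top mark, 30 minutes, is a double line
- dial_grip (a point): on the dial's axis, centre of the upright part of its black grip bar: bar 52 mm long, 14 mm wide, 30 mm high, its top 68 mm and this point 55 mm above the worktop. The point turns with the dial; its y axis runs along the bar, +y toward the end with the white line, which is the pointer; z up
- dial (a joint): angle of the timer dial in rad, growing clockwise seen from above: 0 = 0 minutes, 0.4 = 10, 0.8 = 20, 1.2 = 30 minutes (top mark), stop at 1.45. It turns with light friction (0.03 Nm), has no spring and stays where it is left
- pale_mug: bystander: cream mug upside down on the worktop, 71 x 106 x 85 mm, origin at the centre of its underside
- glass_a: bystander: ribbed glass tumbler, 69 mm wide, 104 mm high, origin at the centre of its underside
- glass_b: bystander: a second such tumbler, on the right
Things that resemble listed ones, but are neither listed nor needed, are in the scene too. Several things have the shape of the timer; the one meant has the colours described above.

How it is judged (in metres and radians):
On the way, in this order (a step that is already met when the one before it is completed fails the run):
1. the lower tier is all the way down on the collars over all four posts, still in the fingers (z of lower_tier_grip in the frame of stand between 0.063 and 0.072 m and horizontal distance between lower_tier_grip and stand below 0.008 m and angle between lower_tier_grip's own z axis and vertical below 0.05 rad and contact force between the fingers and lower_tier above 0.5 N), for 0.05 s.
2. the upper tier is all the way down on the shoulders, still in the fingers, the lower tier seated (z of upper_tier_grip in the frame of stand between 0.129 and 0.138 m and horizontal distance between each of upper_tier_grip, lower_tier_grip and stand below 0.008 m and angle between each of upper_tier_grip, lower_tier_grip's own z axis and vertical below 0.05 rad and z of lower_tier_grip in the frame of stand between 0.063 and 0.072 m and contact force between the fingers and upper_tier above 0.5 N), for 0.05 s.
3. the dial has been turned past its 30 minute mark (value of joint dial above 1.22 rad), for 0.05 s.
4. the dial is back at 20 minutes (value of joint dial between 0.7 and 0.9 rad), for 0.2 s.
At the end, for the whole second after the job is handed in: both tiers sit level (under 0.05 rad) and at rest over the stand, within 8 mm of its centre and at their seated heights (handle centres 67 and 133 mm above the worktop, -4 to +5 mm), the dial reads 20 minutes (0.8 rad, +-0.1), and the mug and glasses stand upright within 30 mm of where they were (all of step 4 and z of lower_tier_grip in the frame of stand between 0.063 and 0.072 m and horizontal distance between each of lower_tier_grip, upper_tier_grip and stand below 0.008 m and angle between each of lower_tier_grip, upper_tier_grip's own z axis and vertical below 0.05 rad and z of upper_tier_grip in the frame of stand between 0.129 and 0.138 m and linear speed of each of lower_tier, upper_tier below 0.02 m/s and distance of each of pale_mug, glass_a, glass_b from where it was at the start of the episode below 0.03 m and angle between each of pale_mug, glass_a, glass_b's own z axis and vertical below 0.2 rad); the robot touches nothing.
It fails at once if a mug or glass is tipped or pushed away by more than 30 mm (distance of any of pale_mug, glass_a, glass_b from where it was at the start of the episode above 0.03 m or angle between any of pale_mug, glass_a, glass_b's own z axis and vertical above 0.3 rad).
It also fails if it takes over 72 s, if anything falls off the work surface, if the arm or the gripper's body presses on something with over 40 N, if the wrist force passes 120 N, or if a joint passes its speed limit or range.

## Robot

A 6-joint arm with a two-finger parallel gripper is mounted at the origin on a cart in front of the work surface, level with it; the furniture and walls round the work are solid. World frame = base frame: x ahead of the robot, y to its left, z up, the work surface at z = 0. Lengths are in m, angles in degrees, forces in N, time in s.
With the tool pointing down it reaches from about 0.275 to 0.975 m from the base axis. Payload 8.4 kg.
Tool frame: the origin (TCP) lies midway between the tips of the shut fingers; the grasp point (between the pads) lies grip_point_offset behind it (grip_point_offset is the distance from the TCP to the grasp point, in m); z points along the fingers, y is the line along which they close (so a half turn about z gives the same grasp; the last joint's range is limited). The gripper opens to 92 mm and grips with 3 to 60 N. Pads are 20 mm wide; open, the fingers measure 128 mm over their backs; the gripper's body (75 mm by 189 mm) begins 69 mm behind the grasp point.
Start: joints at [-73.132, 20.225, 93.587, -0, 66.188, -0.138], TCP at [0.183, -0.598, 0.215] pointing down, gripper open.
Joint ranges: [-150.9, 150.9], [-52.94, 120.26], [3.33, 152.33], [-74.26, 254.26], [0, 154.13], [-172.89, 172.89]. Speed limits (degrees/s): [127.2, 127.2, 159.86, 180, 180, 180].

## Interface

Orientations are given as [roll, pitch, yaw] about the fixed x, y, z axes, in that order (R = Rz(yaw) Ry(pitch) Rx(roll)).
In Python, from station import observe, camera, job_done, grip_point_offset gives the robot as it stands.
- The arm moves only by the tool arm_command, never from a script. Its argument "steps" is text: rows parted by semicolons, each of 6 numbers parted by spaces: the shift along the world's x, y, z in mm, then the turn, a rotation vector about the world's x, y, z in rad. In form: tx ty tz rx ry rz; .... A call has 1 to 8 rows; each row is the pose to reach, as a shift and turn from the pose commanded when the call began; what a row does not reach only later rows make up. A row lasts 1/8 s, in which the tool goes at most 62.5 mm and 10.7 degrees, less where a joint would pass 70% of its speed; a pose out of reach is approached as far as the arm can. A call with a gripper value outside its range is refused whole. "jaw" is the closure, from 0 (fully open) to 1 (shut), set as the call begins (left out, the last holds). The fingers move at their own pace and stop on an object; "newtons" is the grip in N (left out, the last holds). Time passes only in rows, so rows that repeat a pose let the fingers close. It gives the time, the measured TCP pose, the force, the opening and the grip force at its end, in the units of the state.
- observe(): the state, without advancing time (a new reading comes with each control period).
- camera(name): name is "side" or "top" or "wrist"; returns a dict with "pixels" (420x560x3 uint8, red, green, blue), "depth" (420x560 float32, m along the optical axis (not along the pixel's ray), 0 where there is no reading), "fx", "fy", "cx", "cy" (pixels), "rvec" (rotation vector, rad) and "tvec" (3), from world to camera coordinates, as OpenCV has them; the wrist camera has in their place "T_tool_cam" (4x4, takes a point from camera to tool coordinates, whose origin is the TCP and whose axes are the flange's). Camera axes: x right, y down, z forward; pixel columns grow to the right and rows downward; lengths in m; the calibration is good to about 2 mm. A picture is of the moment at which its call begins: read the wrist's pose just before it.
- job_done(): hands the job in; it is judged then, once.
The state is a dict: "time_s": time; "qpos": joint angles; "qvel": joint speeds; "tau": joint torques, N m; "position": TCP position; "ee_rot": TCP orientation; "wrist_force": force on the tool from outside, world axes, zero at the start; "wrist_torque": the same for the moment, N m; "finger_gap": opening from 0.0 (shut) to 1.0 (fully open); "grip_force": force on a finger pad.
Only numpy, scipy, OpenCV 4.12 (cv2) and the standard library are available. Lean on these libraries where they do the work, as an engineer would, in place of code of your own. Each camera call takes 0.05 s, during which the arm holds its last target. There are 200 camera calls.

## Working session

There is one attempt and no reset: what is moved stays moved. The work goes in short steps, Python scripts to look and compute and a tool call to move; the robot and the scene stay as the last step left them, time stands still between calls to the robot, and variables do not carry over. Pictures are saved under pics/ and viewed, at most 10 in all, crops included, and the job is handed in when it is done.

Besides the shell and the picture viewer there is one more tool, called after "Request:" by a JSON object that holds its "name" and its "arguments". arm_command: Moves the arm, as the interface text tells. Its arguments: {"type":"object","properties":{"steps":{"type":"string"},"jaw":{"type":"number"},"newtons":{"type":"number"}},"required":["steps"]}

```bash
mkdir -p pics; cat > h.py <<'E'
import numpy as np, cv2
from scipy.spatial.transform import Rotation as R
from station import observe, camera, grip_point_offset
def snap(name, png=None):
    s=observe(); c=camera(name)
    if name=="wrist":
        s_pos=np.array(s["position"]); T=np.eye(4); T[:3,:3]=R.from_euler('xyz',s["ee_rot"],degrees=True).as_matrix(); T[:3,3]=s_pos
        M=T@np.array(c["T_tool_cam"])
    else:
        M=np.eye(4); r=cv2.Rodrigues(np.array(c["rvec"],float))[0]; M[:3,:3]=r.T; M[:3,3]=-r.T@np.array(c["tvec"]).ravel()
    if png: cv2.imwrite("pics/"+png,c["pixels"][:,:,::-1])
    c["M"]=M; return c
def cloud(c):
    v,u=np.mgrid[:420,:560]; d=c["depth"]
    P=np.stack([(u-c["cx"])/c["fx"]*d,(v-c["cy"])/c["fy"]*d,d],-1)
    return P@c["M"][:3,:3].T+c["M"][:3,3]
def ray(c,u,v,z):
    d=c["M"][:3,:3]@np.array([(u-c["cx"])/c["fx"],(v-c["cy"])/c["fy"],1]); o=c["M"][:3,3]
    return o+d*(z-o[2])/d[2]
E
python3 - <<'E'
from h import *
import pickle
print(observe(),grip_point_offset)
a=snap("top","top.png"); b=snap("side","side.png")
pickle.dump((a,b),open("s0.pkl","wb"))
E
```

```text
{'time_s': 0.0, 'qpos': array([-7.31340194e+01,  2.02611222e+01,  9.36284151e+01,  1.10487661e-03,
        6.61893411e+01, -1.37789169e-01]), 'qvel': array([ 0.04357738,  0.02264885, -0.08062105, -0.01303365, -0.01740249,
       -0.0759114 ]), 'tau': array([ 4.75273293e-03, -5.93834782e+01, -3.34218085e+01,  7.00320234e-02,
        2.34696642e-02, -8.79912045e-05]), 'position': array([ 0.18262998, -0.59719983,  0.21388352]), 'ee_rot': array([-1.79921124e+02, -1.19990891e-03,  1.70033222e+01]), 'wrist_force': array([-0.86784155, -0.43731935,  0.09465735]), 'wrist_torque': array([ 0.05694767,  0.05217624, -0.00876916]), 'grip_force': 0.0, 'finger_gap': 0.9983057147779959} 0.0187
```

View pics/top.png

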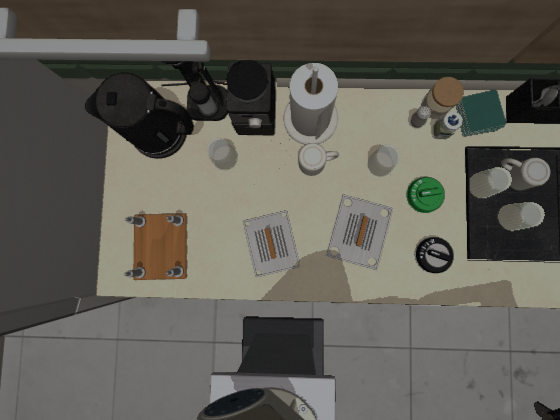

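View pics/side.png

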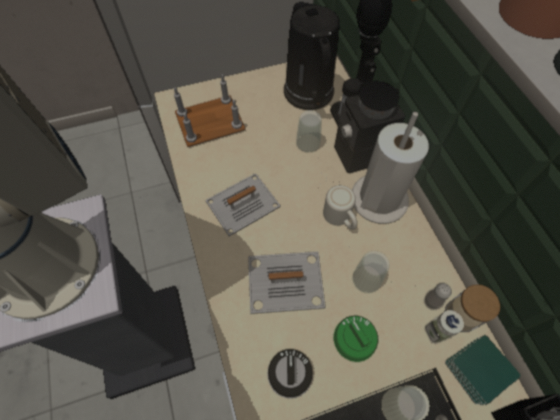

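The top view shows the stand at (160,246). The tiers are at (271,243), with narrow holes, and (360,232), with wide bright corner holes. There are two round timers: one green at (426,195), one black at (435,255). The black one fits the description. I'll confirm this with an enlarged crop and measure.

```bash
python3 - <<'E'
from h import *
import pickle
a,b=pickle.load(open("s0.pkl","rb"))
crop=a["pixels"][190:285,230:470,::-1]
cv2.imwrite("pics/crop.png",cv2.resize(crop,None,fx=3.3,fy=3.3,interpolation=cv2.INTER_CUBIC))
for n,c in (("top",a),("side",b)):
    P=cloud(c); ok=c["depth"]>0
    hsv=cv2.cvtColor(c["pixels"],cv2.COLOR_RGB2HSV)
    boxes=dict(stand=(125,205,195,285),small=(243,208,300,277),big=(328,193,393,270),timer=(414,235,456,275)) if n=="top" else dict(stand=(165,75,250,150),small=(203,172,282,235),big=(245,248,330,316),timer=(265,345,315,398))
    for k,(x0,y0,x1,y1) in boxes.items():
        m=np.zeros((420,560),bool); m[y0:y1,x0:x1]=1; m&=ok
        z=P[...,2]
        if k in("small","big"): mm=m&(z>0.042)&(z<.062)
        elif k=="stand": mm=m&(z>0.095)&(z<.12)
        else: mm=m&(z>.06)&(z<.075)
        if k=="stand":
            l,lab,st,ce=cv2.connectedComponentsWithStats(mm.astype(np.uint8))
            for i in range(1,l):
                if st[i,4]>1: print(n,k,P[lab==i].mean(0).round(4),st[i,4])
            mb=m&(z>.008)&(z<.018)
            r=cv2.minAreaRect((P[mb][:,:2]*1000).astype(np.float32)); print(n,"base",r)
            continue
        q=P[mm]; r=cv2.minAreaRect((q[:,:2]*1000).astype(np.float32))
        w=np.linalg.svd(q[:,:2]-q[:,:2].mean(0),full_matrices=False)[2][0]
        print(n,k,len(q),q.mean(0).round(4),"rect",np.round(r[0],1),np.round(r[1],1),"ang",np.degrees(np.arctan2(w[1],w[0])).round(1))
        if k!="timer":
            mp=m&(z>.002)&(z<.04); q=P[mp]; mm2=(z>.003)&(z<.012)&m&(hsv[...,1]<40)
            r=cv2.minAreaRect((P[mm2][:,:2]*1000).astype(np.float32)); print("   plate",np.round(r[0],1),np.round(r[1],1),round(r[2],1),"z",np.median(P[mm2][:,2]))
    for k,(x0,y0,x1,y1) in (dict(mug=(295,140,340,178),ga=(205,135,236,170),gb=(365,140,400,178)) if n=="top" else {}).items():
        q=P[y0:y1,x0:x1].reshape(-1,3); q=q[q[:,2]>.05]; print(k,q.min(0).round(3),q.max(0).round(3))
E
```

```text
top stand [0.5353 0.3556 0.1062] 16
top stand [0.5404 0.2565 0.1067] 15
top stand [0.4091 0.2495 0.107 ] 17
top stand [0.4042 0.3487 0.1052] 17
top base ((472.08148193359375, 303.20135498046875), (171.7986602783203, 139.96917724609375), 2.843925952911377)
top small 160 [0.4865 0.0114 0.0507] rect [486.4  11.5] [77.5 13.1] ang -165.1
   plate [489.7  12.3] [178.2 147.9] 1.2 z 0.006201502638065293
top big 170 [ 0.5217 -0.2184  0.0505] rect [ 521.7 -219. ] [13.4 77.2] ang 165.1
   plate [ 522.  -218.5] [168.8 196.9] 88.9 z 0.005987062790596909
top timer 127 [ 0.4668 -0.408   0.0668] rect [ 466.7 -409.4] [53.3 14.1] ang 71.7
mug [ 0.471 -0.156  0.05 ] [ 0.738 -0.057  1.137]
ga [ 0.471 -0.058  0.05 ] [0.74  0.171 1.137]
gb [ 0.471 -0.3    0.05 ] [ 0.733 -0.058  1.137]
side stand [0.5377 0.3558 0.1045] 18
side stand [0.4066 0.3501 0.1051] 20
side stand [0.5431 0.2567 0.1066] 18
side stand [0.412  0.2503 0.1059] 19
side base ((474.8537292480469, 304.9810485839844), (171.491943359375, 143.95474243164062), 3.1691482067108154)
side small 190 [0.4883 0.0109 0.0506] rect [488.2  12.3] [76.4 14.5] ang -165.3
   plate [488.6  12.5] [152.2 122.7] 15.4 z 0.006942933777431715
side big 226 [ 0.5247 -0.2191  0.0511] rect [ 525.5 -218.5] [13.9 76. ] ang 165.4
   plate [ 524.2 -217.8] [136.9 169.7] 75.2 z 0.006730163574342418
side timer 212 [ 0.4692 -0.4079  0.0676] rect [ 468.9 -408. ] [51.  13.9] ang -107.5
```

View pics/crop.png

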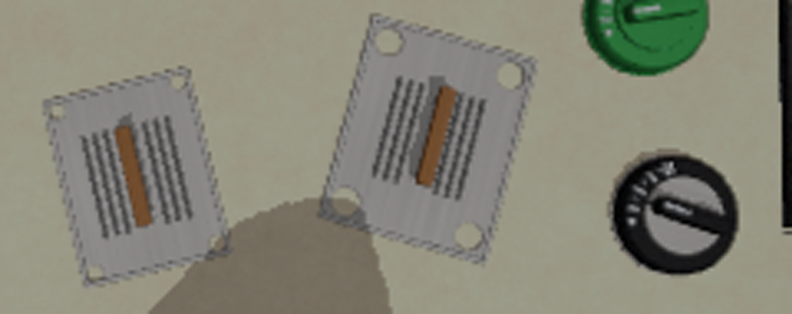

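Sizes confirm the choice: the right-hand tier measures 169x137 mm and is the lower one, the left 152x122 mm and is the upper. The black timer's grip bar is near (685,212) in the crop, with its pointer toward the left and the marks at upper left. Now moving above the larger tier.

Request:
{"name": "arm_command", "arguments": {"steps": "14 15 2 0 0 -0.02; 48 53 5 0 0 -0.08; 88 98 9 0 0 -0.14; 129 144 13 0 0 -0.21; 170 189 18 0 0 -0.28; 211 234 22 0 0 -0.34; 252 280 26 0 0 -0.41; 290 320 30 0 0 -0.47", "jaw": 0}}

```text
time_s: 1.1
position: [0.4738, -0.2758, 0.2446]
ee_rot: [-180.0, 0.0, -10.0]
wrist_force: [-0.3, -1.2, -0.2]
finger_gap: 1.003
grip_force: 0.0
```

Request:
{"name": "arm_command", "arguments": {"steps": "30 35 3 0 0 -0.05; 44 51 5 0 0 -0.075; 50 58 5 0 0 -0.084; 50 58 5 0 0 -0.084; 50 58 5 0 0 -0.084"}}

```text
time_s: 1.72
position: [0.5221, -0.2204, 0.2494]
ee_rot: [180.0, 0.0, -14.8]
wrist_force: [-0.1, -0.2, -0.3]
finger_gap: 1.002
grip_force: 0.0
```

```bash
python3 - <<'E'
from h import *
import pickle
c=snap("wrist","w1.png"); pickle.dump(c,open("w1.pkl","wb"))
s=observe(); print(s["position"],s["ee_rot"],s["qpos"])
P=cloud(c); z=P[...,2]; m=(c["depth"]>0)&(z>.042)&(z<.062)
l,lab,st,ce=cv2.connectedComponentsWithStats(m.astype(np.uint8))
for i in range(1,l):
    if st[i,4]>200:
        r=cv2.minAreaRect((P[lab==i][:,:2]*1000).astype(np.float32)); print(ce[i],st[i,4],r,P[lab==i].mean(0))
E
```

```text
[ 0.52211295 -0.22044379  0.24945421] [ 1.79990419e+02  2.22309372e-02 -1.47822048e+01] [-2.30337972e+01  1.32102663e+01  9.86331447e+01 -1.36510743e-02
  6.81772152e+01  8.17534826e+01]
[281.51644737   7.24013158] 304 ((679.6268310546875, -266.32196044921875), (51.040794372558594, 12.3681058883667), 75.54563903808594) [ 0.67756618 -0.26566516  0.05170454]
[127.85768501  43.54079696] 527 ((685.2540283203125, -108.46981048583984), (18.876239776611328, 62.19595718383789), 42.98155975341797) [ 0.68453628 -0.11375128  0.05229767]
[276.32525952 172.62399077] 867 ((522.8826904296875, -219.4138946533203), (12.824943542480469, 78.1175308227539), 75.4193115234375) [ 0.52489141 -0.22024151  0.05201899]
[450.624 175.232] 250 ((474.14044189453125, -408.57135009765625), (50.66469192504883, 13.72218132019043), 88.44293212890625) [ 0.47515118 -0.39997486  0.05228321]
[ 91.15247525 252.3029703 ] 1010 ((487.0307312011719, 10.642966270446777), (77.8883056640625, 14.714521408081055), 14.388978004455566) [0.48873757 0.00880894 0.05017972]
```

View pics/w1.png

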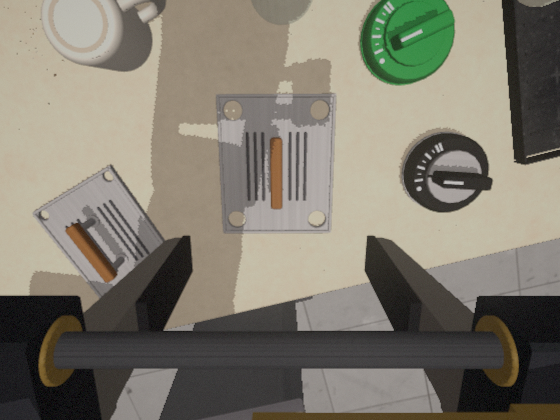

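The wrist view shows the larger tier's handle at (276,173), holes clear. It measures (0.523,-0.219) at yaw -14.6°, so I descend and grip.

Request:
{"name": "arm_command", "arguments": {"steps": "0 0 -20 0 0 0; 1 1 -65 0 0 0; 1 1 -115 0 0 0; 1 1 -160 0 0 0; 1 1 -195 0 0 0; 1 1 -215 0 0 0; 1 1 -222 0 0 0; 1 1 -223 0 0 0"}}

```text
time_s: 2.78
position: [0.5237, -0.2191, 0.0268]
ee_rot: [180.0, -0.0, -14.8]
wrist_force: [0.2, 0.6, 0.9]
finger_gap: 0.998
grip_force: 0.0
```

Request:
{"name": "arm_command", "arguments": {"steps": "0 0 0 0 0 0; 0 0 0 0 0 0; 0 0 0 0 0 0; 0 0 0 0 0 0; 0 0 0 0 0 0; 0 0 0 0 0 0; 0 0 0 0 0 0; 0 0 0 0 0 0", "jaw": 1, "newtons": 35}}

```text
time_s: 3.78
position: [0.5238, -0.2187, 0.0265]
ee_rot: [-180.0, 0.0, -14.7]
wrist_force: [0.2, 0.3, 0.9]
finger_gap: 0.151
grip_force: 0.0
```

Request:
{"name": "arm_command", "arguments": {"steps": "0 0 0 0 0 0; 0 0 0 0 0 0; 0 0 0 0 0 0; 0 0 10 0 0 0; 0 0 25 0 0 0; 0 0 50 0 0 0; 0 0 80 0 0 0; 0 0 110 0 0 0"}}

```text
time_s: 4.78
position: [0.5238, -0.2187, 0.1385]
ee_rot: [180.0, -0.0, -14.7]
wrist_force: [-0.6, -1.1, -2.5]
finger_gap: 0.134
grip_force: 35.0
```

Request:
{"name": "arm_command", "arguments": {"steps": "0 8 20 0 0 0; -3 35 45 0 0 0.02; -8 80 65 0 0 0.05; -13 130 75 0 0 0.08; -18 180 75 0 0 0.11; -23 235 75 0 0 0.14; -28 290 75 0 0 0.17; -33 340 75 0 0 0.20"}}

```text
time_s: 5.78
position: [0.4904, 0.1231, 0.2128]
ee_rot: [-180.0, -0.1, -3.2]
wrist_force: [0.4, 0.3, -3.2]
finger_gap: 0.136
grip_force: 35.0
```

Request:
{"name": "arm_command", "arguments": {"steps": "-5 50 0 0 0 0.03; -10 100 0 0 0 0.06; -14 140 0 0 0 0.09; -17 168 0 0 0 0.1; -18 180 0 0 0 0.107; -18 182 0 0 0 0.107; -18 182 0 0 0 0.107; -18 182 0 0 0 0.107"}}

```text
time_s: 6.78
position: [0.4729, 0.3024, 0.2117]
ee_rot: [180.0, 0.0, 2.8]
wrist_force: [-0.2, -0.1, -2.7]
finger_gap: 0.137
grip_force: 35.0
```

```bash
python3 - <<'E'
from h import *
import pickle
s=observe(); c=snap("wrist","w2.png"); t=snap("top"); d=snap("side"); pickle.dump((s,c,t,d),open("w2.pkl","wb"))
print(s["position"],s["ee_rot"],s["finger_gap"])
for n,q in(("w",c),("t",t),("s",d)):
    P=cloud(q); z=P[...,2]
    m=(q["depth"]>0)&(abs(P[...,0]-.473)<.13)&(abs(P[...,1]-.303)<.11)
    zp=s["position"][2]-.0263
    mm=m&(abs(z-zp-.006)<.006)
    if mm.sum()>50: print(n,"plate",mm.sum(),cv2.minAreaRect((P[mm][:,:2]*1000).astype(np.float32)),np.median(z[mm]))
    mm=m&(z>.095)&(z<.118)
    l,lab,st,ce=cv2.connectedComponentsWithStats(mm.astype(np.uint8))
    for i in range(1,l):
        if st[i,4]>5: print(n,"post",P[lab==i].mean(0).round(4),st[i,4],ce[i].round())
E
```

```text
[0.47294293 0.30235854 0.21167226] [1.79985501e+02 3.19879662e-03 2.79063627e+00] 0.13695542820584025
w plate 40560 ((483.0131530761719, 301.6607666015625), (145.73695373535156, 136.4870147705078), 2.837937831878662) 0.1919116683908082
t plate 2760 ((471.5264892578125, 300.720947265625), (168.12353515625, 136.89035034179688), 2.723477840423584) 0.19095570436252818
t post [0.5401 0.2556 0.1062] 14 [168. 218.]
t post [0.4091 0.2495 0.1069] 17 [168. 273.]
s plate 2220 ((474.4283752441406, 302.2434387207031), (168.26400756835938, 144.266845703125), 2.8090291023254395) 0.19195505969405124
s post [0.5429 0.2567 0.1053] 20 [234. 102.]
s post [0.4118 0.25   0.1056] 20 [185. 116.]
```

View pics/w2.png

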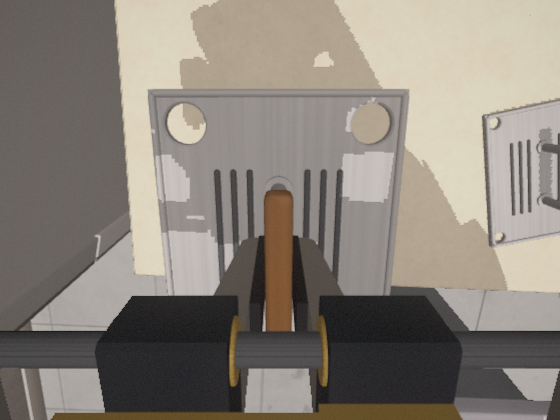

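The wrist view shows the tier's front holes at (187,123) and (370,123), and the plate is level and aligned. I'll lower it over the thin pins only, above the shoulders, then check how they are centred.

Request:
{"name": "arm_command", "arguments": {"steps": "0 0 -15 0 0 0; 0.5 1 -40 0 0 0; 0.5 1 -62 0 0 0; 0.5 1 -78 0 0 0; 0.5 1 -86 0 0 0; 0.5 1 -90 0 0 0; 0.5 1 -90 0 0 0; 0.5 1 -90 0 0 0"}}

```text
time_s: 7.92
position: [0.4737, 0.3046, 0.1222]
ee_rot: [-180.0, -0.1, 2.9]
wrist_force: [0.1, 0.1, -3.9]
finger_gap: 0.136
grip_force: 35.0
```

```bash
python3 - <<'E'
from h import *
import pickle
s=observe(); c=snap("wrist"); t=snap("top"); d=snap("side"); pickle.dump((s,c,t,d),open("w3.pkl","wb"))
print(s["position"],s["ee_rot"],s["wrist_force"])
a=cv2.resize(c["pixels"][70:190,130:430,::-1],None,fx=2.6,fy=2.6,interpolation=cv2.INTER_CUBIC)
b=cv2.resize(t["pixels"][200:290,120:210,::-1],(280,280),interpolation=cv2.INTER_CUBIC)
e=cv2.resize(d["pixels"][70:160,160:255,::-1],(290,280),interpolation=cv2.INTER_CUBIC)
f=np.zeros((a.shape[0]+280,a.shape[1],3),np.uint8); f[:a.shape[0]]=a; f[a.shape[0]:,:280]=b; f[a.shape[0]:,290:580]=e
cv2.imwrite("pics/w3.png",f)
P=cloud(c);z=P[...,2]; zt=s["position"][2]-.0263+.006
m=(c["depth"]>0)&(z>.105)&(z<.116)&(np.mgrid[:420,:560][0]<220)
l,lab,st,ce=cv2.connectedComponentsWithStats(m.astype(np.uint8))
for i in range(1,l):
    if st[i,4]>15: print("pin",P[lab==i].mean(0).round(4),st[i],ce[i].round(1))
for k in("t","s"):
    q=t if k=="t" else d; P=cloud(q);z=P[...,2]
    m=(abs(P[...,0]-.473)<.1)&(abs(P[...,1]-.303)<.09)
    mm=m&(abs(z-zt)<.005); print(k,cv2.minAreaRect((P[mm][:,:2]*1000).astype(np.float32)),mm.sum())
E
```

```text
[0.47368055 0.30458522 0.12220923] [-1.79968044e+02 -5.75318521e-02  2.85618574e+00] [ 0.08046981  0.14220493 -3.8796118 ]
pin [0.5538 0.3229 0.1054] [242  89  13   8  33] [248.4  92.8]
pin [0.5559 0.2893 0.1055] [308  89  13   7  34] [314.1  92. ]
pin [0.552  0.3595 0.1054] [171  90  12   7  28] [176.9  92.7]
pin [0.5527 0.3544 0.1054] [182  90  12   6  19] [186.8  91.9]
pin [0.5527 0.3451 0.1056] [199  90  14   6  32] [205.   92.7]
pin [0.553  0.3387 0.1054] [213  90   9   7  23] [217.6  92.7]
pin [0.5534 0.3321 0.1055] [223  90  15   7  38] [230.3  92.6]
pin [0.5545 0.3107 0.1055] [266  91  15   5  24] [272.3  92.6]
pin [0.5552 0.2951 0.1053] [300  90   6   7  16] [302.8  92.9]
pin [0.557  0.2611 0.1055] [358  90  24   6  61] [369.4  92.6]
pin [0.5512 0.3689 0.1054] [155  92   7   5  16] [158.5  93.4]
pin [0.5462 0.3729 0.1054] [149  97   6  12  21] [151.2 103.1]
pin [0.5455 0.2413 0.1056] [402 110   6  15  29] [404.5 117.8]
pin [0.5364 0.3565 0.1101] [172 116  18  18 247] [180.9 124.7]
pin [0.5414 0.2586 0.1101] [364 116  18  18 250] [372.7 124.5]
pin [0.5384 0.2411 0.1055] [399 125   7  13  31] [402.7 131.4]
pin [0.528  0.3722 0.1053] [152 133   6  13  32] [154.2 138.6]
pin [0.5313 0.2402 0.1054] [401 142   4   8  18] [402.4 145.1]
pin [0.5211 0.24   0.1054] [398 159   5  10  16] [400.1 163.9]
pin [0.5119 0.3711 0.1054] [156 162   5  14  32] [157.5 168.8]
pin [0.5159 0.2395 0.1054] [397 170   6   8  18] [399.6 173.5]
pin [0.505  0.3707 0.1054] [157 177   5   9  17] [158.9 181.1]
pin [0.5063 0.3049 0.108 ] [266 180  27  12 129] [278.8 185.9]
t ((472.0947570800781, 302.630859375), (168.2369384765625, 136.08775329589844), 2.86804461479187) 2214
s ((475.3988342285156, 303.8359375), (168.58633422851562, 141.46182250976562), 2.769874334335327) 1912
```

View pics/w3.png

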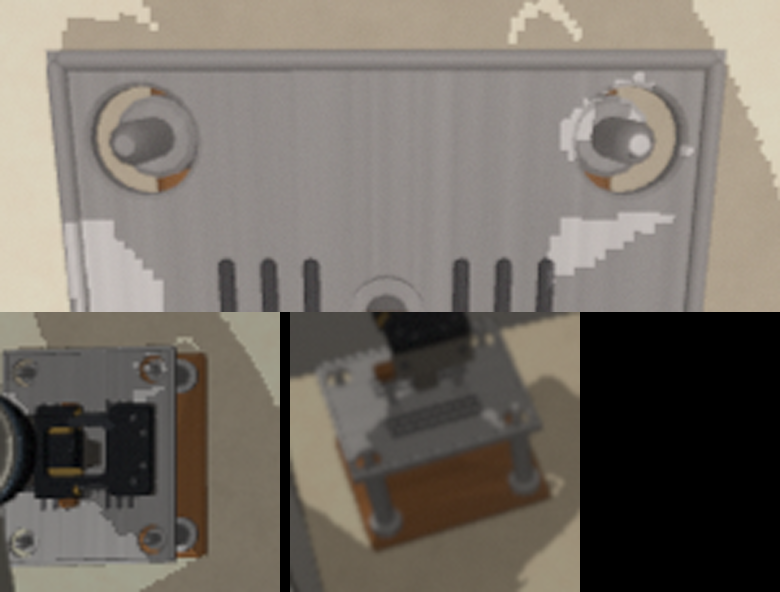

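The pins stand inside all visible holes: front ones at (125,143) and (640,143) in the crop. Checking the centring numerically.

```bash
python3 - <<'E'
from h import *
import pickle
s,c,t,d=pickle.load(open("w3.pkl","rb"))
P=cloud(c); z=P[...,2]
zp=np.median(z[100:150,230:330]); print("plate z",zp)
v,u=np.mgrid[:420,:560]
H=[];S=[]
for x0 in (186.5,371.5):
    m=(np.hypot(u-x0,v-123)<30)&(c["depth"]>0)
    hole=m&(z<zp-.0045)|m&(z>zp+.0045)|m&(c["depth"]<=0)
    cnt=max(cv2.findContours(hole.astype(np.uint8),cv2.RETR_EXTERNAL,cv2.CHAIN_APPROX_NONE)[0],key=len)
    (cx,cy),r=cv2.minEnclosingCircle(cnt); hc=ray(c,cx,cy,zp); H.append(hc)
    q=P[m&(abs(z-.088)<.0035)]; e=cv2.minEnclosingCircle((q[:,:2]*1000).astype(np.float32))
    p=P[m&(z>.1105)&(z<.116)]; print("hole",(cx,cy,r),hc[:2],"shoulder",e,len(q),"tip",p.mean(0),len(p)); S.append(p.mean(0))
print("hole mid",np.mean(H,0),"tip mid",np.mean(S,0))
E
```

```text
plate z 0.10237022408329026
hole (186.2412567138672, 123.63286590576172, 20.798768997192383) [0.53647397 0.35580569] shoulder ((535.9306640625, 357.41217041015625), 8.952397346496582) 456 tip [0.5362361  0.3569793  0.11212117] 109
hole (371.0199890136719, 123.72000122070312, 20.846179962158203) [0.5413977  0.25750266] shoulder ((541.1717529296875, 257.5821533203125), 8.828378677368164) 385 tip [0.54135723 0.2581803  0.11205709] 114
hole mid [0.53893583 0.30665417 0.10237022] tip mid [0.53879666 0.3075798  0.11208913]
```

Request:
{"name": "arm_command", "arguments": {"steps": "-0.3 0.7 0 0 0 0.001; -0.3 0.7 -5 0 0 0.001; -0.3 0.7 -15 0 0 0.001; -0.3 0.7 -27 0 0 0.001; -0.3 0.7 -39 0 0 0.001; -0.3 0.7 -51 0 0 0.001; -0.3 0.7 -60 0 0 0.001; -0.3 0.7 -66 0 0 0.001"}}

```text
time_s: 9.07
position: [0.4728, 0.3049, 0.0548]
ee_rot: [180.0, 0.0, 2.9]
wrist_force: [2.0, 0.2, -4.0]
finger_gap: 0.137
grip_force: 35.0
```

Request:
{"name": "arm_command", "arguments": {"steps": "0 0 -3 0 0 0; 0 0 -6 0 0 0; 0 0 -8 0 0 0; 0 0 -9 0 0 0; 0 0 -9 0 0 0; 0 0 -9 0 0 0"}}

```text
time_s: 9.82
position: [0.4732, 0.3051, 0.0485]
ee_rot: [-180.0, -0.0, 2.9]
wrist_force: [-4.8, -3.1, 18.0]
finger_gap: 0.139
grip_force: 35.0
```

Contact came at 18 N at the seated height. I'll ease the load, release and rise.

Request:
{"name": "arm_command", "arguments": {"steps": "0 0 1 0 0 0; 0 0 1.5 0 0 0; 0 0 1.5 0 0 0"}}

```text
time_s: 10.2
position: [0.4732, 0.3052, 0.0485]
ee_rot: [-180.0, -0.0, 2.9]
wrist_force: [-2.8, -1.8, 6.3]
finger_gap: 0.138
grip_force: 35.0
```

Request:
{"name": "arm_command", "arguments": {"steps": "0 0 0 0 0 0; 0 0 0 0 0 0; 0 0 0 0 0 0; 0 0 5 0 0 0; 0 0 25 0 0 0; 0 0 65 0 0 0; 0 0 115 0 0 0; 0 0 165 0 0 0", "jaw": 0.4}}

```text
time_s: 11.2
position: [0.4728, 0.3049, 0.2149]
ee_rot: [-180.0, -0.0, 2.9]
wrist_force: [0.5, 1.0, -0.7]
finger_gap: 0.598
grip_force: 0.0
```

```bash
python3 - <<'E'
from h import *
s=observe(); print(s["position"],s["ee_rot"],s["qpos"],s["finger_gap"])
c=snap("wrist"); t=snap("top")
for n,q in(("w",c),("t",t)):
    P=cloud(q);z=P[...,2]
    m=(q["depth"]>0)&(abs(P[...,0]-.473)<.06)&(abs(P[...,1]-.303)<.03)&(z>.067)&(z<.085)
    if m.sum()>30: print(n,m.sum(),cv2.minAreaRect((P[m][:,:2]*1000).astype(np.float32)),np.median(z[m]))
    m=(q["depth"]>0)&(abs(P[...,0]-.473)<.09)&(abs(P[...,1]-.303)<.075)&(z>.018)&(z<.036)
    A=P[m]; k=np.linalg.lstsq(np.c_[A[:,:2],np.ones(len(A))],A[:,2],rcond=None)[0]; print(n,"plane tilt",k[:2],"z",np.median(A[:,2]))
    # pin tips
    m=(q["depth"]>0)&(abs(P[...,0]-.473)<.09)&(abs(P[...,1]-.303)<.075)&(z>.108)&(z<.117)
    l,lab,st,ce=cv2.connectedComponentsWithStats(m.astype(np.uint8))
    for i in range(1,l):
        if st[i,4]>8: print(n,"tip",P[lab==i].mean(0).round(4),st[i,4])
    m=(q["depth"]>0)&(abs(P[...,0]-.487)<.06)&(abs(P[...,1]-.011)<.04)&(z>.042)&(z<.062)
    if m.sum()>30: print(n,"small",m.sum(),cv2.minAreaRect((P[m][:,:2]*1000).astype(np.float32)))
E
```

```text
[0.47279721 0.30489604 0.21490332] [-1.79999808e+02 -3.58424462e-03  2.91295365e+00] [ 3.26653013e+01  1.46759726e+01  1.01323698e+02 -1.79352733e-03
  6.39971227e+01  1.19753134e+02] 0.5975600002496703
w 1150 ((472.8129577636719, 303.8300476074219), (77.22086334228516, 12.61814022064209), 3.253336191177368) 0.07425501841301096
w plane tilt [ 0.00126734 -0.0008294 ] z 0.02880848787212581
w tip [0.5363 0.3568 0.1108] 92
w tip [0.5414 0.258  0.1107] 98
t plane tilt [-0.00126272  0.00293369] z 0.027726811120514006
t small 159 ((486.135009765625, 11.501575469970703), (77.14163208007812, 12.998246192932129), 14.755821228027344)
```

Lower tier is seated level (plate top at z = 0.028). On to the smaller tier.

Request:
{"name": "arm_command", "arguments": {"steps": "1 -15 5 0 0 0.01; 3 -60 15 0 0 0.04; 6 -115 25 0 0 0.08; 9 -170 30 0 0 0.12; 11 -225 30 0 0 0.16; 13 -270 30 0 0 0.195; 14 -293 30 0 0 0.207; 14 -293 30 0 0 0.207", "jaw": 0.3}}

```text
time_s: 12.3
position: [0.4857, 0.0101, 0.2418]
ee_rot: [-180.0, 0.2, 14.6]
wrist_force: [-0.6, 0.7, 0.3]
finger_gap: 0.703
grip_force: 0.0
```

Request:
{"name": "arm_command", "arguments": {"steps": "0 0 0 0 0 0; 0 0 0 0 0 0"}}

```text
time_s: 12.55
position: [0.4867, 0.0127, 0.2427]
ee_rot: [-180.0, 0.0, 14.8]
wrist_force: [0.2, 0.4, 0.6]
finger_gap: 0.701
grip_force: 0.0
```

```bash
python3 - <<'E'
from h import *
s=observe(); print(s["position"],s["ee_rot"],s["finger_gap"])
q=snap("wrist")
P=cloud(q);z=P[...,2]
m=(q["depth"]>0)&(abs(P[...,0]-.487)<.06)&(abs(P[...,1]-.011)<.04)&(z>.042)&(z<.062)
print(m.sum(),cv2.minAreaRect((P[m][:,:2]*1000).astype(np.float32)))
E
```

```text
[0.48666293 0.01274092 0.24267862] [-1.79980161e+02  4.34244538e-02  1.48263419e+01] 0.7013916607157963
868 ((487.82879638671875, 11.310242652893066), (76.77481842041016, 12.380350112915039), 14.624094009399414)
```

Request:
{"name": "arm_command", "arguments": {"steps": "0 0 -20 0 0 0; 0.8 -1 -60 0 0 0; 0.8 -1 -108 0 0 0; 0.8 -1 -153 0 0 0; 0.8 -1 -188 0 0 0; 0.8 -1 -208 0 0 0; 0.8 -1 -215 0 0 0; 0.8 -1 -216 0 0 0"}}

```text
time_s: 13.6
position: [0.4879, 0.0114, 0.0272]
ee_rot: [-180.0, 0.0, 14.8]
wrist_force: [-0.2, 0.0, -0.6]
finger_gap: 0.7
grip_force: 0.0
```

Request:
{"name": "arm_command", "arguments": {"steps": "0 0 0 0 0 0; 0 0 0 0 0 0; 0 0 0 0 0 0; 0 0 0 0 0 0; 0 0 0 0 0 0; 0 0 0 0 0 0; 0 0 0 0 0 0; 0 0 0 0 0 0", "jaw": 1, "newtons": 35}}

```text
time_s: 14.6
position: [0.4878, 0.0111, 0.0272]
ee_rot: [-180.0, -0.0, 14.8]
wrist_force: [-0.1, 0.8, 3.5]
finger_gap: 0.136
grip_force: 35.0
```

Request:
{"name": "arm_command", "arguments": {"steps": "0 0 10 0 0 0; 0 0 35 0 0 0; 0 0 75 0 0 0; 0 0 120 0 0 0; -1 12 160 0 0 -0.01; -3 45 185 0 0 -0.03; -5 90 195 0 0 -0.06; -7 140 197 0 0 -0.1"}}

```text
time_s: 15.6
position: [0.481, 0.152, 0.2256]
ee_rot: [-180.0, -0.1, 8.9]
wrist_force: [0.3, -0.8, -2.1]
finger_gap: 0.133
grip_force: 35.0
```

Request:
{"name": "arm_command", "arguments": {"steps": "-2 50 0 0 0 -0.03; -4 95 0 0 0 -0.06; -6 130 0 0 0 -0.09; -7.5 148 0 0 0 -0.105; -8 153 0 0 0 -0.107; -8 153 0 0 0 -0.107; -8 153 0 0 0 -0.107; -8 153 0 0 0 -0.107"}}

```text
time_s: 16.6
position: [0.4729, 0.3033, 0.2242]
ee_rot: [180.0, -0.0, 2.9]
wrist_force: [-0.2, -0.7, -2.1]
finger_gap: 0.136
grip_force: 35.0
```

```bash
cat > m.py <<'E'
from h import *
def meas(zp_hint):
    c=snap("wrist"); t=snap("top"); P=cloud(c); z=P[...,2]; v,u=np.mgrid[:420,:560]
    for n,q in(("w",c),("t",t)):
        Q=cloud(q); m=(q["depth"]>0)&(abs(Q[...,0]-.473)<.09)&(abs(Q[...,1]-.303)<.075)&(abs(Q[...,2]-zp_hint)<.005)
        print(n,"plate",cv2.minAreaRect((Q[m][:,:2]*1000).astype(np.float32)),np.median(Q[m][:,2]))
    return c,t,P
E
python3 - <<'E'
from m import *
s=observe(); print(s["position"],s["ee_rot"],s["wrist_force"])
c,t,P=meas(s["position"][2]-.0263+.005)
zp=s["position"][2]-.0263+.005; z=P[...,2]
# holes: pixels in plate interior well below plate
v,u=np.mgrid[:420,:560]
m=((z<zp-.01)|(c["depth"]<=0))&(v<260)
l,lab,st,ce=cv2.connectedComponentsWithStats(m.astype(np.uint8))
for i in range(1,l):
    if 40<st[i,4]<3000: print("hole?",st[i],ce[i].round(1),ray(c,*ce[i],zp).round(4))
cv2.imwrite("pics/w4.png",c["pixels"][:,:,::-1])
E
```

```text
[0.47291394 0.30331598 0.22418124] [ 1.79995874e+02 -2.04301323e-03  2.86553925e+00] [-0.15769769 -0.74295547 -2.11663736]
w plate ((478.87628173828125, 302.2091979980469), (138.99533081054688, 120.53864288330078), 2.8934521675109863) 0.20385352182401595
t plate ((471.8920593261719, 301.5722351074219), (152.50006103515625, 121.14692687988281), 3.1641366481781006) 0.20290582402554513
hole? [176 112  22  23 393] [186.7 122.6] [0.5361 0.3546 0.2029]
hole? [360 112  23  23 395] [370.3 122.6] [0.5411 0.2563 0.2029]
```

Request:
{"name": "arm_command", "arguments": {"steps": "0.2 1.8 -12 0 0 0; 0.2 1.8 -35 0 0 0; 0.2 1.8 -55 0 0 0; 0.2 1.8 -68 0 0 0; 0.2 1.8 -75 0 0 0; 0.2 1.8 -79 0 0 0; 0.2 1.8 -80 0 0 0; 0.2 1.8 -80 0 0 0"}}

```text
time_s: 17.7
position: [0.4732, 0.306, 0.1445]
ee_rot: [-180.0, -0.0, 2.9]
wrist_force: [0.0, 0.9, -2.7]
finger_gap: 0.139
grip_force: 35.0
```

```bash
python3 - <<'E'
from m import *
s=observe(); print(s["position"],s["ee_rot"],s["wrist_force"])
zp=s["position"][2]-.0263+.006
c,t,P=meas(zp); z=P[...,2]
v,u=np.mgrid[:420,:560]
m=((z<zp-.005)|(c["depth"]<=0))&(v<260)
l,lab,st,ce=cv2.connectedComponentsWithStats(m.astype(np.uint8))
for i in range(1,l):
    if 40<st[i,4]<3000 and abs(ce[i][1]-122)<15:
        k=lab==i; cn=max(cv2.findContours(k.astype(np.uint8),0,1)[0],key=len); (a,b),r=cv2.minEnclosingCircle(cn)
        p=P[k&(z>.107)&(z<.115)]
        print("hole",st[i],(a,b,r),ray(c,a,b,zp).round(4),"tip",len(p),p.mean(0).round(4) if len(p) else "")
a=cv2.resize(c["pixels"][80:170,140:420,::-1],None,fx=2.8,fy=2.8,interpolation=cv2.INTER_CUBIC)
b=cv2.resize(t["pixels"][200:290,120:210,::-1],(300,300),interpolation=cv2.INTER_CUBIC)
f=np.zeros((a.shape[0]+300,a.shape[1],3),np.uint8); f[:a.shape[0]]=a; f[a.shape[0]:,:300]=b
cv2.imwrite("pics/w5.png",f)
E
```

```text
[0.47323773 0.30598156 0.1445002 ] [-1.79979232e+02 -3.61416754e-02  2.90957158e+00] [ 0.00728321  0.91508007 -2.66599195]
w plate ((479.00921630859375, 305.1139831542969), (139.36151123046875, 120.4698486328125), 2.9386491775512695) 0.12418178767206287
t plate ((472.3522644042969, 303.614501953125), (152.2390594482422, 120.52335357666016), 2.7975993156433105) 0.12330053185576206
hole [176 112  22  23 406] (186.0, 123.0, 12.083146095275879) [0.5363 0.3575 0.1242] tip 143 [0.5361 0.3576 0.1109]
hole [360 112  23  23 410] (371.1551818847656, 123.01724243164062, 12.132564544677734) [0.5413 0.2588 0.1242] tip 169 [0.5413 0.2581 0.1107]
```

View pics/w5.png

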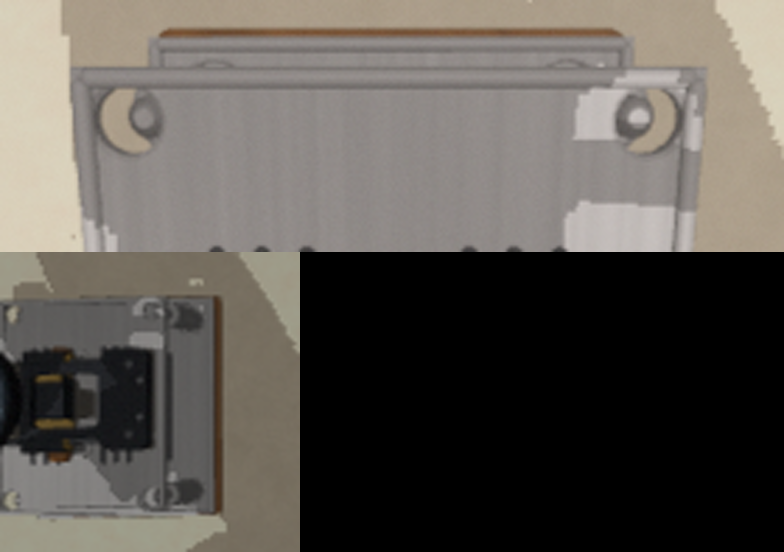

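Both pins show inside the front holes, at (146,117) and (637,115) in the crop, with an offset of about 0.5 mm. I'll correct that and lower.

Request:
{"name": "arm_command", "arguments": {"steps": "0 -0.6 0 0 0 0; 0 -0.6 -4 0 0 0; 0 -0.6 -9 0 0 0; 0 -0.6 -14 0 0 0; 0 -0.6 -19 0 0 0; 0 -0.6 -23 0 0 0; 0 -0.6 -26 0 0 0; 0 -0.6 -27 0 0 0"}}

```text
time_s: 18.8
position: [0.4729, 0.3052, 0.1169]
ee_rot: [180.0, 0.0, 2.9]
wrist_force: [1.0, -0.9, -2.1]
finger_gap: 0.137
grip_force: 35.0
```

Request:
{"name": "arm_command", "arguments": {"steps": "0 0 -1.5 0 0 0; 0 0 -3 0 0 0; 0 0 -4.5 0 0 0; 0 0 -5 0 0 0; 0 0 -5 0 0 0"}}

```text
time_s: 19.42
position: [0.4732, 0.3054, 0.115]
ee_rot: [-180.0, -0.1, 2.9]
wrist_force: [-8.6, -6.1, 27.0]
finger_gap: 0.137
grip_force: 35.0
```

Seated, with contact at the expected height. I'll unload, release and rise.

Request:
{"name": "arm_command", "arguments": {"steps": "0 0 1 0 0 0; 0 0 2.3 0 0 0; 0 0 2.3 0 0 0"}}

```text
time_s: 19.8
position: [0.4732, 0.3054, 0.1151]
ee_rot: [-180.0, -0.0, 2.9]
wrist_force: [-2.7, -1.5, 7.7]
finger_gap: 0.138
grip_force: 35.0
```

Request:
{"name": "arm_command", "arguments": {"steps": "0 0 0 0 0 0; 0 0 0 0 0 0; 0 0 0 0 0 0; 0 0 0 0 0 0; 0 0 10 0 0 0; 0 0 35 0 0 0; 0 0 75 0 0 0; 0 0 120 0 0 0", "jaw": 0.4}}

```text
time_s: 20.8
position: [0.4727, 0.305, 0.2359]
ee_rot: [180.0, 0.0, 2.9]
wrist_force: [0.9, -0.1, 0.5]
finger_gap: 0.6
grip_force: 0.0
```

```bash
python3 - <<'E'
from m import *
s=observe(); print(s["position"],s["ee_rot"],s["qpos"])
c,t,P=meas(.094)
for q in (c,t):
    Q=cloud(q); z=Q[...,2]
    m=(q["depth"]>0)&(abs(Q[...,0]-.473)<.06)&(abs(Q[...,1]-.303)<.02)&(abs(z-.14)<.007)
    if m.sum()>30: print("handle",cv2.minAreaRect((Q[m][:,:2]*1000).astype(np.float32)),np.median(z[m]))
    m=(q["depth"]>0)&(abs(Q[...,0]-.473)<.07)&(abs(Q[...,1]-.303)<.055)&(abs(z-.094)<.006)
    A=Q[m]; print(np.linalg.lstsq(np.c_[A[:,:2],np.ones(len(A))],A[:,2],rcond=None)[0][:2])
E
```

```text
[0.47270534 0.30502004 0.23588678] [1.79984486e+02 2.61753192e-02 2.90976939e+00] [ 3.26802533e+01  1.35345812e+01  1.00003909e+02 -5.12661959e-04
  6.64919337e+01  1.19770685e+02]
w plate ((472.9565734863281, 303.99578857421875), (151.1411895751953, 120.15088653564453), 2.8955867290496826) 0.09481777069583619
t plate ((472.3103942871094, 303.52703857421875), (152.05445861816406, 120.91313934326172), 2.363900661468506) 0.09397314716172134
handle ((473.5143737792969, 304.1451416015625), (76.8719253540039, 12.895423889160156), 3.2631947994232178) 0.14020537644893588
[ 0.00088323 -0.00125643]
[-0.00106525 -0.00181853]
```

Request:
{"name": "arm_command", "arguments": {"steps": "0 -15 2 0 0 0.03; 0 -55 5 0 0 0.1; -1 -105 10 0 0 0.19; -1 -155 12 0 0 0.28; -2 -205 14 0 0 0.37; -2 -255 14 0 0 0.46; -2 -305 14 0 0 0.55; -3 -355 14 0 0 0.64"}}

```text
time_s: 21.9
position: [0.4697, -0.0514, 0.2485]
ee_rot: [180.0, -0.0, 39.8]
wrist_force: [-0.1, -0.1, -0.5]
finger_gap: 0.597
grip_force: 0.0
```

Request:
{"name": "arm_command", "arguments": {"steps": "0 -50 0 0 0 0.09; 0 -100 0 0 0 0.18; -1 -150 0 0 0 0.26; -1 -200 0 0 0 0.34; -1 -250 0 0 0 0.42; -2 -300 0 0 0 0.5; -2 -340 0 0 0 0.55; -2 -358 0 0 0 0.566"}}

```text
time_s: 22.9
position: [0.4675, -0.4098, 0.248]
ee_rot: [-180.0, 0.0, 72.0]
wrist_force: [0.2, 0.8, 0.7]
finger_gap: 0.603
grip_force: 0.0
```

Request:
{"name": "arm_command", "arguments": {"steps": "0 0 0 0 0 0; 0 0 0 0 0 0"}}

```text
time_s: 23.15
position: [0.4678, -0.4069, 0.2482]
ee_rot: [-180.0, -0.0, 72.0]
wrist_force: [-0.1, 0.7, -1.0]
finger_gap: 0.6
grip_force: 0.0
```

```bash
python3 - <<'E'
from h import *
import pickle
s=observe(); print(s["position"],s["ee_rot"],s["qpos"])
c=snap("wrist","w6.png"); pickle.dump(c,open("w6.pkl","wb"))
P=cloud(c); z=P[...,2]
m=(c["depth"]>0)&(z>.061)&(z<.075)&(np.hypot(P[...,0]-.468,P[...,1]+.408)<.05)
r=cv2.minAreaRect((P[m][:,:2]*1000).astype(np.float32)); print(r,m.sum(),np.median(z[m]))
# rectified top view at z=.03 around dial, 5px/mm, image up=+x, left=+y
cx,cy=r[0][0]/1000,r[0][1]/1000
N=560; jj,ii=np.meshgrid(np.arange(N),np.arange(N)); X=cx+(N/2-ii)/5000; Y=cy+(N/2-jj)/5000
W=np.stack([X,Y,np.full_like(X,.030)],-1); C=(W-c["M"][:3,3])@c["M"][:3,:3]
u=c["fx"]*C[...,0]/C[...,2]+c["cx"]; v=c["fy"]*C[...,1]/C[...,2]+c["cy"]
img=cv2.remap(c["pixels"],u.astype(np.float32),v.astype(np.float32),cv2.INTER_CUBIC)
cv2.imwrite("pics/rect.png",img[:,:,::-1])
E
```

```text
[ 0.46782571 -0.40691511  0.24820842] [-1.79968387e+02 -2.95925348e-02  7.19927224e+01] [-4.11639442e+01  1.81455389e+01  9.21395242e+01  1.57497077e-02
  6.97556405e+01 -2.31621298e+01]
((468.1514892578125, -409.6108093261719), (52.00569534301758, 12.59084415435791), 71.86051177978516) 642 0.06851650956681754
```

View pics/rect.png

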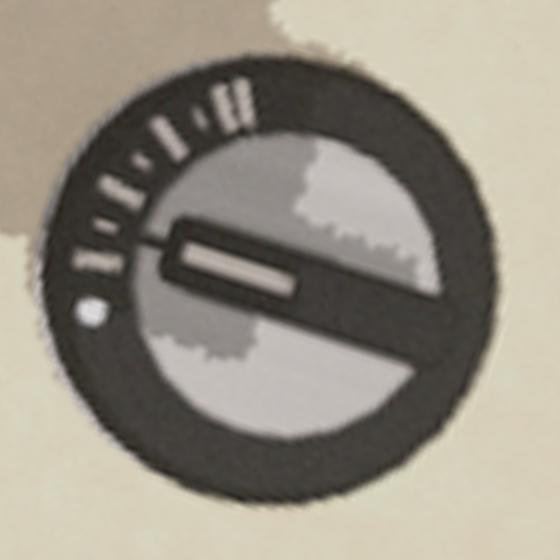

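The rectified picture shows the black timer: 0 mark with dot at (97,262), 30-minute double line at (235,105), and pointer end at (185,250). The zero mark is at about 82° in the world and the bar at 72°, so the dial reads about 0.18 rad. I'll grip, turn 1.14 rad clockwise, then 0.52 back.

Request:
{"name": "arm_command", "arguments": {"steps": "0 0 -20 0 0 0; 0.3 -2.4 -60 0 0 0; 0.3 -2.4 -110 0 0 0; 0.3 -2.4 -155 0 0 0; 0.3 -2.4 -188 0 0 0; 0.3 -2.4 -206 0 0 0; 0.3 -2.4 -211 0 0 0; 0.3 -2.4 -211 0 0 0"}}

```text
time_s: 24.2
position: [0.468, -0.4089, 0.0392]
ee_rot: [-179.9, -0.1, 72.0]
wrist_force: [-4.9, 5.5, 12.1]
finger_gap: 0.601
grip_force: 6.2
```

Request:
{"name": "arm_command", "arguments": {"steps": "0 0 0 0 0 0; 0 0 0 0 0 0; 0 0 0 0 0 0; 0 0 0 0 0 0; 0 0 0 0 0 0; 0 0 0 0 0 0; 0 0 0 0 0 0; 0 0 0 0 0 0", "jaw": 1, "newtons": 20}}

```text
time_s: 25.2
position: [0.4673, -0.4099, 0.0393]
ee_rot: [-179.9, 0.0, 72.1]
wrist_force: [-9.4, 2.8, 12.4]
finger_gap: 0.152
grip_force: 24.0
```

The fingertips touch the dial disc slightly, so I'll raise 3 mm and turn.

Request:
{"name": "arm_command", "arguments": {"steps": "0 0 2 0 0 0; 0 0 3.5 0 0 -0.03; 0 0 3.5 0 0 -0.14; 0 0 3.5 0 0 -0.28; 0 0 3.5 0 0 -0.42; 0 0 3.5 0 0 -0.56; 0 0 3.5 0 0 -0.70; 0 0 3.5 0 0 -0.84"}}

```text
time_s: 26.2
position: [0.4662, -0.4089, 0.0396]
ee_rot: [-179.8, 0.2, 23.6]
wrist_force: [-5.9, -1.1, -13.2]
finger_gap: 0.152
grip_force: 20.1
```

Request:
{"name": "arm_command", "arguments": {"steps": "0 0 0 0 0 -0.12; 0 0 0 0 0 -0.22; 0 0 0 0 0 -0.28; 0 0 0 0 0 -0.30; 0 0 0 0 0 -0.30; 0 0 0 0 0 -0.30"}}

```text
time_s: 26.95
position: [0.4661, -0.4084, 0.0396]
ee_rot: [-179.8, 0.2, 6.7]
wrist_force: [-6.0, 0.2, -10.5]
finger_gap: 0.152
grip_force: 20.2
```

Request:
{"name": "arm_command", "arguments": {"steps": "0 0 -1 0 0 -0.02; 0 0 -1 0 0 -0.02; 0 0 -1 0 0 0.05; 0 0 -1 0 0 0.18; 0 0 -1 0 0 0.31; 0 0 -1 0 0 0.43; 0 0 -1 0 0 0.50; 0 0 -1 0 0 0.515"}}

```text
time_s: 27.95
position: [0.4665, -0.4092, 0.0395]
ee_rot: [-179.8, 0.1, 36.3]
wrist_force: [-7.4, -0.7, -5.2]
finger_gap: 0.15
grip_force: 20.6
```

Request:
{"name": "arm_command", "arguments": {"steps": "0 0 0 0 0 0; 0 0 0 0 0 0; 0 0 0 0 0 0"}}

```text
time_s: 28.32
position: [0.4665, -0.4092, 0.0395]
ee_rot: [-179.8, 0.1, 36.2]
wrist_force: [-7.2, -0.2, -4.6]
finger_gap: 0.152
grip_force: 20.4
```

Request:
{"name": "arm_command", "arguments": {"steps": "0 0 0 0 0 0; 0 0 0 0 0 0; 0 0 0 0 0 0; 0 0 3 0 0 0; 0 0 20 0 0 0; 0 0 60 0 0 0; 0 0 110 0 0 0; 0 0 160 0 0 0", "jaw": 0.4}}

```text
time_s: 29.32
position: [0.4683, -0.4101, 0.2027]
ee_rot: [180.0, -0.0, 36.2]
wrist_force: [1.4, -0.7, -0.6]
finger_gap: 0.604
grip_force: 0.0
```

Request:
{"name": "arm_command", "arguments": {"steps": "0 0 25 0 0 0; 0 0 40 0 0 0; 0 0 40 0 0 0; 0 0 40 0 0 0"}}

```text
time_s: 29.82
position: [0.4677, -0.4097, 0.2387]
ee_rot: [-179.9, 0.0, 36.2]
wrist_force: [0.3, -0.5, -1.5]
finger_gap: 0.6
grip_force: 0.0
```

```bash
python3 - <<'E'
from h import *
s=observe(); print(s["time_s"],s["position"],s["ee_rot"])
c=snap("wrist"); t=snap("top"); print([p.shape for p in (c["pixels"],)])
def rect(c,cx,cy,h,N,k):
    jj,ii=np.meshgrid(np.arange(N),np.arange(N)); X=cx+(N/2-ii)/k; Y=cy+(N/2-jj)/k
    C=(np.stack([X,Y,np.full_like(X,h)],-1)-c["M"][:3,3])@c["M"][:3,:3]
    return cv2.remap(c["pixels"],(c["fx"]*C[...,0]/C[...,2]+c["cx"]).astype(np.float32),(c["fy"]*C[...,1]/C[...,2]+c["cy"]).astype(np.float32),cv2.INTER_CUBIC)[:,:,::-1]
P=cloud(c);z=P[...,2]; m=(c["depth"]>0)&(z>.061)&(z<.075)&(np.hypot(P[...,0]-.468,P[...,1]+.408)<.05)
r=cv2.minAreaRect((P[m][:,:2]*1000).astype(np.float32)); print(r)
a=rect(c,r[0][0]/1000,r[0][1]/1000,.030,400,3600); b=cv2.resize(t["pixels"][130:310,100:470,::-1],None,fx=1.08,fy=1.08)
f=np.zeros((600,400,3),np.uint8); f[:400]=a; f[400:400+b.shape[0],:b.shape[1]]=b; cv2.imwrite("pics/fin.png",f)
for n in("t",):
    Q=cloud(t)
    for h,l in((.094,.004),):
        m=(abs(Q[...,0]-.473)<.09)&(abs(Q[...,1]-.303)<.075)&(abs(Q[...,2]-h)<l); print(cv2.minAreaRect((Q[m][:,:2]*1000).astype(np.float32)))
E
```

```text
29.825 [ 0.46772852 -0.40971638  0.23866015] [-1.79891674e+02  2.43274379e-02  3.61966725e+01]
[(420, 560, 3)]
((467.89935302734375, -409.2798156738281), (51.425079345703125, 13.272421836853027), 36.39658737182617)
((472.4557800292969, 303.87677001953125), (152.20606994628906, 121.67398834228516), 2.2925949096679688)
```

View pics/fin.png

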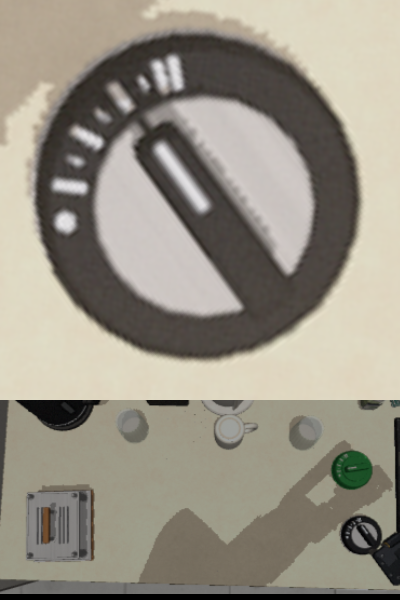

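The final picture shows the pointer at the 20-minute long mark near (120,95). The stacked tiers are at (60,525), and the mug and glasses are in place. Handing in.

```bash
python3 -c "
from station import job_done
print(job_done())"
```

```text
the job is handed in; nothing more can be done
None
```

The job is handed in, though no verdict came back: both tiers measured level on the stand at their seated heights, the timer went past 30 and back to 20 minutes (about 0.80–0.83 rad), and the mug and glasses looked undisturbed in the last picture.

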